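# Ring the bell of the order that is ready

## Robot

A 6-joint arm with a two-finger parallel gripper is mounted at the origin on a cart in front of the work surface, level with it; the furniture and walls round the work are solid. World frame = base frame: x ahead of the robot, y to its left, z up, the work surface at z = 0. Lengths are in m, angles in rad, forces in N, time in s.
With the tool pointing down it reaches from about 0.15 to 0.775 m from the base axis. Payload 6.1 kg.
Tool frame: the origin (TCP) lies on the mounting face of the last link; the fingertips stand 173 mm ahead of it and the grasp point (between the pads) lies 155 mm ahead of it (tip_extent is the distance from the TCP to the fingertips, in m); z points along the fingers, y is the line along which they close (so a half turn about z gives the same grasp; the last joint's range is limited). The gripper opens to 85 mm and grips with 20 to 120 N. Pads are 22 mm wide; open, the fingers measure 114 mm over their backs; the gripper's body (76 mm by 85 mm) begins 54 mm behind the grasp point. The pads swing forward as they close: fully open they stand 13 mm farther back than shut.
Start: joints at [-1.287, 0.126, -0.04, 1.405, 0, 1.571], TCP at [0.147, -0.504, 0.405] pointing down, gripper open.
Joint ranges: [-2.72, 2.72], [-0.95, 1.95], [-1.27, 1.35], [-1.78, 2.02], [-1.46, 1.47], [-3.14, 3.14]. Speed limits (rad/s): [2.39, 2.39, 3.01, 3.14, 3.14, 3.14].

## Interface

Orientations are given as a unit quaternion [x, y, z, w].
In Python, from cell import state, read_camera, sign_off, tip_extent gives the robot as it stands. The module is installed in compiled form; this text tells all that it offers.
- The arm moves only by the tool jog_arm, never from a script. Its argument "targets" is text: rows parted by semicolons, each of 5 numbers parted by spaces: the shift along the tool's x, y, z in m, then the turn about the tool's z in degrees, then the closure, from 0 (fully open) to 1 (shut). A call has 1 to 20 rows; each row shifts and turns the commanded pose from where the row before left it, along the tool's axes as they then stand; what a row does not reach is not made up. A row lasts 1/8 s, in which the tool goes at most 62.5 mm and 10.7 degrees, less where a joint would pass 70% of its speed; a pose out of reach is approached as far as the arm can. A call with a gripper value outside its range is refused whole. The fingers move at their own pace and stop on an object; "squeeze" is the grip in N (left out, the last holds). Time passes only in rows, so rows that do not move let the fingers close. It gives the time, the measured TCP pose, the force and the opening at its end, in the units of the state.
- state(): the state, without advancing time (a new reading comes with each control period).
- read_camera(name): name is "scene" or "top"; returns a dict with "pixels" (384x512x3 uint8, red, green, blue), "range_z" (384x512 float32, m along the optical axis (not along the pixel's ray), 0 where there is no reading), "fx", "fy", "cx", "cy" (pixels), "k1" (the pictures are not rectified: a ray, as slopes to the right and down, at radius r is drawn at 1 + k1 r^2 times it, then the intrinsics apply), "extrinsics" (4x4, takes a point from world to camera coordinates). Camera axes: x right, y up, looking along -z (the intrinsics and any distortion apply to the point x, -y, -z); pixel columns grow to the right and rows downward; lengths in m; the calibration is good to about 2 mm. A picture is of the moment at which its call begins.
- sign_off(): hands the job in, once; it reports no verdict.
The state is a dict: "time": time; "joint_pos": joint angles; "joint_vel": joint speeds; "tau": joint torques, N m; "tool_pos": TCP position; "orientation": TCP orientation; "wrist_force": force on the tool from outside, world axes, zero at the start; "torque": the same for the moment, N m; "opening": finger opening in m.
Only numpy, scipy, OpenCV 4.12 (cv2) and the standard library are available. Lean on these libraries where they do the work, as an engineer would, in place of code of your own. Each camera call takes 0.05 s, during which the arm holds its last target. There are 200 camera calls.

## Task

Three bells stand on the counter, and the dip bowl shows whose order is ready. Ring the bell that stands just in front of the white dip bowl: press its button gently all the way down with the fingertips and let it come up again, without lifting the bell or pushing it out of place. Leave the other bells silent and everything else where it stands, and finish with the hand drawn back well clear.

Things in the scene. Friction and masses are not known exactly. Their poses are not given: they have to be found in the camera images.
- bell_dip: the bell to be rung, standing just in front (robot's side) of the white dip bowl: a counter bell, 75 mm across and 60 mm high: black foot, white dome, and in the middle of the top a small push button (about 15 mm across, standing from 44 to 60 mm height). Loose, 0.3 kg. Origin at the centre of its underside, z up.
- bell_dip_top (a point): the centre of the top of that bell's button when it is up, 60 mm above the counter; z up. Press straight down here.
- bell_dip_button (a joint): how far that bell's button is pressed, m: 0 up, 0.003 fully down; a spring returns it, and about 4 N push it fully down.
- bell_cheese: a bell to be left alone, standing just in front (robot's side) of the cheese shaker: a counter bell, 75 mm across and 60 mm high: black foot, white dome, and in the middle of the top a small push button (about 15 mm across, standing from 44 to 60 mm height). Loose, 0.3 kg. Origin at the centre of its underside, z up.
- bell_cheese_top (a point): the centre of the top of that bell's button when it is up, 60 mm above the counter; z up.
- bell_cheese_button (a joint): how far that bell's button is pressed, m: 0 up, 0.003 fully down; a spring returns it, and about 4 N push it fully down.
- bell_picks: a bell to be left alone, standing just in front (robot's side) of the glass of toothpicks: a counter bell, 75 mm across and 60 mm high: black foot, white dome, and in the middle of the top a small push button (about 15 mm across, standing from 44 to 60 mm height). Loose, 0.3 kg. Origin at the centre of its underside, z up.
- bell_picks_top (a point): the centre of the top of that bell's button when it is up, 60 mm above the counter; z up.
- bell_picks_button (a joint): how far that bell's button is pressed, m: 0 up, 0.003 fully down; a spring returns it, and about 4 N push it fully down.
- dip_bowl: a small white bowl, 80 mm across, 36 mm high, standing 95 to 120 mm behind (farther from the robot than) the bell to be rung; loose; origin at the centre of its underside.
- cheese_shaker: a cheese shaker, clear below with a grey-white domed lid, 44 mm across, 90 mm high, 95 to 120 mm behind its bell; loose; origin at the centre of its underside.
- toothpick_glass: a glass of toothpicks, 62 mm across, 72 mm high, 95 to 120 mm behind its bell; loose; origin at the centre of its underside.
Not all that is in view belongs to the job. Leave any pink look-alike of the bell_dip alone. Leave any green look-alike of the cheese_shaker alone.

How it is judged:
By the outcome, as a careful person would: the job done as asked, in the order asked, and still so for the second after the job is handed in, with the robot touching nothing.
It also fails if it takes over 32 s, if anything falls off the work surface, if the arm or the gripper's body presses on something with over 40 N, if the wrist force passes 120 N, or if a joint passes its speed limit or range.

## Working session

There is one attempt and no reset: what is moved stays moved. The work goes in short steps, Python scripts to look and compute and a tool call to move; the robot and the scene stay as the last step left them, time stands still between calls to the robot, and variables do not carry over. Pictures are saved under pics/ and viewed, on a budget of 10 in all, crops included, one or two more only if the job needs it, and the job is handed in when it is done.

Besides the shell and the picture viewer there is one more tool, called after ">>>" as name(argument=value, ...), one argument or row to a line, values as JSON. jog_arm: Moves the arm, as the interface text tells. Its arguments: {"type":"object","properties":{"targets":{"type":"string"},"squeeze":{"type":"number"}},"required":["targets"]}

```bash
mkdir -p pics; cat > h.py <<'E'
import numpy as np, cv2
from cell import state, read_camera
def pts(c):
    """world xyz for each pixel from range_z"""
    v,u=np.mgrid[0:384,0:512].astype(float)
    x=(u-c["cx"])/c["fx"]; y=(v-c["cy"])/c["fy"]
    a,b=x.copy(),y.copy()
    for _ in range(8):
        s=1+c["k1"]*(a*a+b*b); a,b=x/s,y/s
    z=c["range_z"]; P=np.stack([a*z,-b*z,-z,np.ones_like(z)],-1)
    W=(P@np.linalg.inv(c["extrinsics"]).T)[...,:3]; W[z==0]=np.nan
    return W
E
python3 - <<'E'
from h import *
for n in("top","scene"):
    c=read_camera(n); np.savez(n,W=pts(c),p=c["pixels"]); cv2.imwrite(f"pics/{n}0.png",c["pixels"][...,::-1])
    print(n,np.linalg.inv(c["extrinsics"])[:3,3])
s=state();print({k:np.round(v,3) for k,v in s.items()})
import cell; print(cell.tip_extent)
E
```

```text
top [0.39038216 0.03106831 0.99707609]
scene [-0.22558251  0.86814509  0.8637927 ]
{'time': np.float64(0.1), 'joint_pos': array([-1.287,  0.126, -0.04 ,  1.405, -0.   ,  1.571]), 'joint_vel': array([ 0.   , -0.001,  0.001, -0.   ,  0.   ,  0.001]), 'tau': array([-1.0000e-03, -4.3691e+01,  3.5360e+01,  1.4000e-02,  0.0000e+00,
        0.0000e+00]), 'tool_pos': array([ 0.147, -0.504,  0.404]), 'orientation': array([ 0.99 ,  0.141, -0.   , -0.001]), 'wrist_force': array([0.078, 0.18 , 0.1  ]), 'torque': array([-0.007,  0.004, -0.01 ]), 'opening': np.float64(0.085)}
0.1734
```

View pics/top0.png

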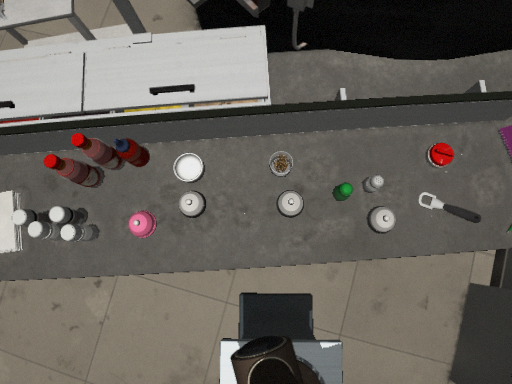

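View pics/scene0.png

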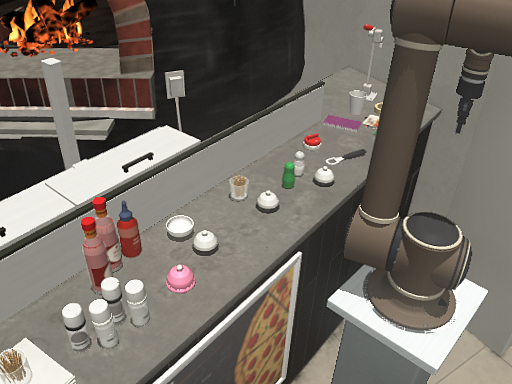

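The white bowl is at (188,167) in the top view, with the target bell in front of it at (191,203) and the pink decoy at (142,224). In the scene view the target is at (205,240) and the bowl at (180,227).

```bash
python3 - <<'E'
from h import *
for n,(u,v) in {"top":(191,203),"scene":(205,240)}.items():
    d=np.load(n+".npz"); W=d["W"]; p=d["p"]
    m=np.zeros((384,512),bool); m[v-22:v+22,u-22:u+22]=1
    w=W[m]; ok=np.isfinite(w).all(1); w=w[ok]
    print(n,"counter z",np.median(w[w[:,2]<.008,2]),"max z",w[:,2].max())
    for lo,hi in((.01,.045),(.03,.045),(.05,.065),(.055,.07)):
        q=w[(w[:,2]>lo)&(w[:,2]<hi)]
        if len(q): print(lo,len(q),q.mean(0).round(4),((q.min(0)+q.max(0))/2).round(4),np.ptp(q,0).round(4))
    # sphere fit of the dome
    q=w[(w[:,2]>.015)&(w[:,2]<.042)]
    s=np.linalg.lstsq(np.c_[2*q,np.ones(len(q))],(q**2).sum(1),rcond=None)[0]; print("sphere",s[:3].round(4))
    cr=cv2.resize(p[v-20:v+20,u-25:u+25],None,fx=8,fy=8,interpolation=cv2.INTER_NEAREST)
    cv2.imwrite(f"pics/{n}c.png",cr[...,::-1])
a,b=cv2.imread("pics/topc.png"),cv2.imread("pics/scenec.png"); cv2.imwrite("pics/c.png",np.hstack([a,b]))
# heights in the top view near the path
W=np.load("top.npz")["W"]
for nm,(u,v) in dict(bowl=(188,167),pink=(142,224),picks=(290,203),cheese=(382,220)).items(): print(nm,W[v,u].round(3))
E
```

```text
top counter z -0.00122924349614284 max z 0.061568674984482485
0.01 456 [0.5058 0.2391 0.0347] [0.5208 0.2419 0.0278] [0.0925 0.0659 0.0343]
0.03 325 [0.5068 0.2419 0.0387] [0.5224 0.2429 0.0375] [0.0867 0.0596 0.0149]
0.05 28 [0.5068 0.2432 0.0568] [0.5068 0.2441 0.0565] [0.0137 0.0137 0.0102]
0.055 24 [0.5072 0.2434 0.0573] [0.5068 0.2441 0.0584] [0.0137 0.0137 0.0064]
sphere [0.5119 0.2453 0.01  ]
scene counter z 4.571423630861382e-05 max z 0.061284585084459775
0.01 527 [0.5248 0.2502 0.0282] [0.5487 0.2478 0.0275] [0.1554 0.0643 0.0349]
0.03 250 [0.5105 0.2521 0.0374] [0.5447 0.2475 0.0375] [0.1408 0.0636 0.015 ]
0.05 22 [0.5052 0.2465 0.0572] [0.5057 0.2453 0.0559] [0.0149 0.0141 0.0107]
0.055 18 [0.5052 0.2463 0.0584] [0.5055 0.2453 0.0586] [0.0144 0.0141 0.0053]
sphere [ 0.5364  0.2214 -0.0124]
bowl [0.61  0.258 0.006]
pink [0.448 0.366 0.044]
picks [ 0.504 -0.022  0.055]
cheese [ 0.462 -0.26   0.047]
```

View pics/c.png

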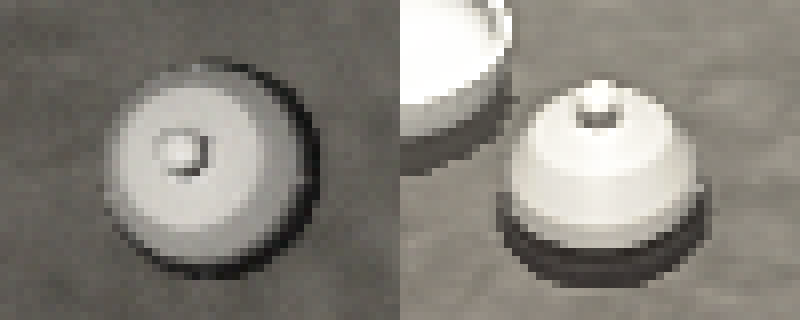

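The crop confirms the button. Fused, it lies at about (0.506, 0.245). Next I close the fingers and travel high.

>>> jog_arm(
  targets="0.0277 -0.031 0 0 1;0.0277 -0.031 0 0 1;0.0277 -0.031 0 0 1;0.0277 -0.031 0 0 1;0.0277 -0.031 0 0 1;0.0277 -0.031 0 0 1;0.0277 -0.031 0 0 1;0.0277 -0.031 0 0 1;0.0277 -0.031 0 0 1;0.0277 -0.031 0 0 1;0.0277 -0.031 0 0 1;0.0277 -0.031 0 0 1;0.0277 -0.031 0 0 1;0.0277 -0.031 0 0 1;0.0277 -0.031 0 0 1;0.0277 -0.031 0 0 1;0.0277 -0.031 0 0 1;0.0277 -0.031 0 0 1;0.0277 -0.031 0 0 1;0.0277 -0.031 0 0 1",
  squeeze=20,
)

```text
time: 2.6
tool_pos: [0.5207, 0.1974, 0.4053]
orientation: [0.984, 0.177, -0.004, -0.018]
wrist_force: [-0.0, 0.4, 0.5]
opening: 0.0
```

>>> jog_arm(
  targets="0 0 0.03 0 1;0 0 0.03 0 1;0 0 0.02 0 1;0 0 0 0 1;0 0 0 0 1",
)

```text
time: 3.22
tool_pos: [0.5197, 0.1979, 0.3266]
orientation: [0.984, 0.177, -0.003, -0.019]
wrist_force: [1.0, 0.2, 0.5]
opening: 0.0002
```

```bash
python3 - <<'E'
from h import *
import cell
s=state();print({k:np.round(v,4) for k,v in s.items()}, cell.tip_extent)
im=[]
for n,(u,v) in {"top":(191,203),"scene":(205,230)}.items():
    c=read_camera(n); W=pts(c); w=W[(abs(W[...,0]-.506)<.03)&(abs(W[...,1]-.245)<.03)&(W[...,2]>.09)&(W[...,2]<.2)]
    if len(w): 
        print(n,len(w),"lowest z",np.sort(w[:,2])[:5].round(4)); q=w[w[:,2]<w[:,2].min()+.02]; print(q.min(0),q.max(0))
    im.append(cv2.resize(c["pixels"][v-50:v+50,u-50:u+50],(400,400),interpolation=cv2.INTER_NEAREST))
cv2.imwrite("pics/n1.png",np.hstack(im)[...,::-1])
E
```

```text
{'time': np.float64(3.225), 'joint_pos': array([ 0.3554,  0.1947, -0.1291,  1.2468,  0.0382,  3.1406]), 'joint_vel': array([-0.0004, -0.0079,  0.0129, -0.0004, -0.0016,  0.0005]), 'tau': array([ 2.44000e-02, -4.66998e+01,  3.40765e+01,  9.60000e-03,
        1.21100e-01, -0.00000e+00]), 'tool_pos': array([0.5197, 0.1979, 0.3266]), 'orientation': array([ 0.984 ,  0.1772, -0.0033, -0.0188]), 'wrist_force': array([1.0041, 0.219 , 0.5064]), 'torque': array([-0.0487,  0.0003,  0.0229]), 'opening': np.float64(0.0002)} 0.1734
scene 27 lowest z [0.1611 0.1638 0.1641 0.1646 0.1647]
[0.50360714 0.21511374 0.16112385] [0.51833779 0.22135431 0.18100114]
```

View pics/n1.png

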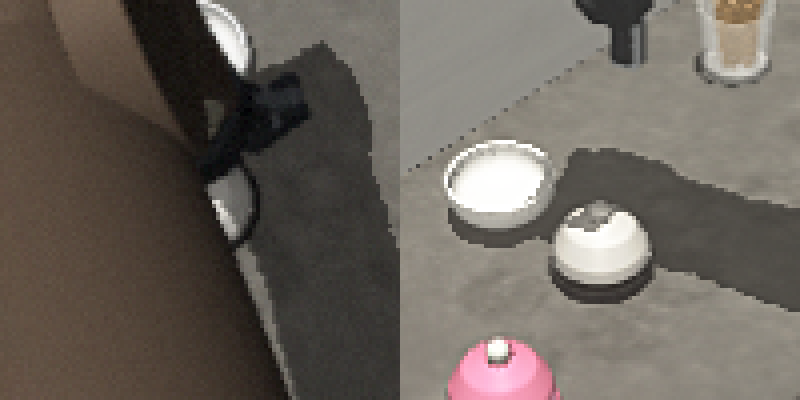

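Joint 6 ran into its limit, leaving about 2° of tilt and a shortfall. I'll turn back off the limit while still clear above.

>>> jog_arm(
  targets="0 0 0 -10 1;0 0 0 -10 1;0 0 0 -10 1;0 0 0 -10 1;0 0 0 0 1;0 0 0 0 1",
)

```text
time: 4.08
tool_pos: [0.5197, 0.1979, 0.3264]
orientation: [0.865, 0.502, 0.003, -0.019]
wrist_force: [0.5, -0.7, 0.9]
opening: -0.0002
```

```bash
cat > tip.py <<'E'
from h import *
from scipy.spatial.transform import Rotation as Ro
s=state(); R=Ro.from_quat(s["orientation"]).as_matrix(); tip=s["tool_pos"]+R[:,2]*.1734
print("t",s["time"],"tip",tip.round(4),"z axis",R[:,2].round(4),"q",s["joint_pos"].round(3),"F",s["wrist_force"].round(2))
print("tool delta to (.506,.245,.075)",(R.T@(np.array([.506,.245,.075])-tip)).round(4))
E
python3 tip.py
```

```text
t 4.075 tip [0.5174 0.2041 0.1532] z axis [-0.0128  0.036  -0.9993] q [ 0.355  0.194 -0.13   1.246  0.038  2.445] F [ 0.5  -0.67  0.88]
tool delta to (.506,.245,.075) [ 0.0279 -0.0279  0.0797]
```

>>> jog_arm(
  targets="0.014 -0.014 0 0 1;0.0139 -0.0139 0 0 1;0 0 0.025 0 1;0 0 0.025 0 1;0 0 0.015 0 1;0 0 0.007 0 1;0 0 0 0 1;0 0 0 0 1",
)

```text
time: 5.08
tool_pos: [0.5084, 0.2386, 0.2563]
orientation: [0.864, 0.503, 0.004, -0.019]
wrist_force: [0.4, -0.4, 0.3]
opening: -0.0001
```

```bash
python3 tip.py; python3 - <<'E'
from h import *
im=[]
for n,(u,v) in {"scene":(205,230)}.items():
    c=read_camera(n); W=pts(c); w=W[(abs(W[...,0]-.506)<.03)&(abs(W[...,1]-.245)<.03)&(W[...,2]>.067)&(W[...,2]<.1)]
    print(n,len(w),np.sort(w[:,2])[:5].round(4),w.min(0),w.max(0))
    im.append(cv2.resize(c["pixels"][v-30:v+30,u-40:u+40],(800,600),interpolation=cv2.INTER_NEAREST))
cv2.imwrite("pics/n2.png",np.hstack(im)[...,::-1])
E
```

```text
t 5.075 tip [0.5063 0.2448 0.083 ] z axis [-0.0124  0.0363 -0.9993] q [ 0.43   0.232 -0.239  1.095  0.038  2.518] F [ 0.43 -0.45  0.32]
tool delta to (.506,.245,.075) [-0.0002 -0.0001  0.008 ]
scene 33 [0.083  0.0831 0.0841 0.0845 0.0852] [0.48839304 0.24136072 0.08300119] [0.51610041 0.25963188 0.09969106]
```

View pics/n2.png

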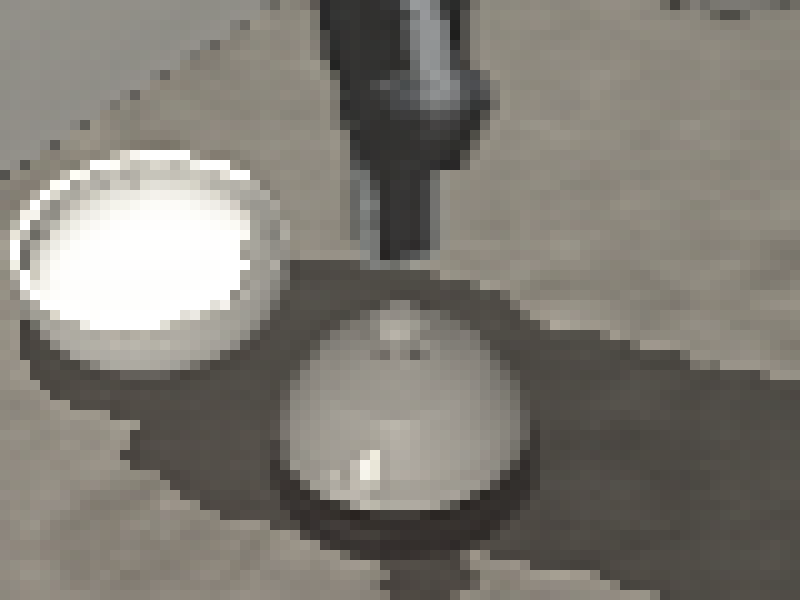

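The closed tips (about px (400,255) in the crop) are centred over the button (about (400,320)), and tip height agrees with kinematics at 0.083. Next is the slow descent.

>>> jog_arm(
  targets="0 0 0.008 0 1;0 0 0.007 0 1;0 0 0.004 0 1;0 0 0 0 1;0 0 0 0 1",
)

```text
time: 5.75
tool_pos: [0.5079, 0.2391, 0.2365]
orientation: [0.864, 0.503, 0.003, -0.019]
wrist_force: [0.4, -0.6, 0.0]
opening: 0.0003
```

>>> jog_arm(
  targets="0 0 0.001 0 1;0 0 0.001 0 1;0 0 0.001 0 1;0 0 0 0 1;0 0 0 0 1",
)

```text
time: 6.38
tool_pos: [0.5078, 0.2392, 0.2335]
orientation: [0.864, 0.503, 0.003, -0.019]
wrist_force: [-1.0, 0.4, 0.2]
opening: 0.0001
```

```bash
python3 tip.py
```

```text
t 6.375 tip [0.5055 0.2454 0.0602] z axis [-0.0136  0.0357 -0.9993] q [ 0.432  0.246 -0.274  1.048  0.038  2.519] F [-0.98  0.37  0.18]
tool delta to (.506,.245,.075) [ 0.0003  0.0002 -0.0148]
```

>>> jog_arm(
  targets="0 0 0.001 0 1;0 0 0.001 0 1;0 0 0 0 1;0 0 0 0 1",
)

```text
time: 6.88
tool_pos: [0.5078, 0.2393, 0.2316]
orientation: [0.864, 0.503, 0.003, -0.019]
wrist_force: [0.3, -0.7, 1.9]
opening: -0.0001
```

>>> jog_arm(
  targets="0 0 0.001 0 1;0 0 0 0 1;0 0 0 0 1",
)

```text
time: 7.25
tool_pos: [0.5078, 0.2393, 0.2306]
orientation: [0.864, 0.503, 0.003, -0.019]
wrist_force: [0.3, -1.0, 2.2]
opening: -0.0004
```

>>> jog_arm(
  targets="0 0 0.0007 0 1;0 0 0 0 1;0 0 0 0 1",
)

```text
time: 7.62
tool_pos: [0.5078, 0.2393, 0.23]
orientation: [0.864, 0.503, 0.003, -0.019]
wrist_force: [0.4, -1.8, 5.3]
opening: 0.0002
```

>>> jog_arm(
  targets="0 0 0.0007 0 1;0 0 0 0 1;0 0 0 0 1",
)

```text
time: 8.0
tool_pos: [0.5078, 0.2393, 0.2298]
orientation: [0.864, 0.503, 0.003, -0.019]
wrist_force: [-0.7, -2.7, 9.1]
opening: 0.0
```

Bottomed out: force jumped to 9 N and the tip stopped following. I'll release slowly and then draw back.

>>> jog_arm(
  targets="0 0 -0.0015 0 1;0 0 -0.002 0 1;0 0 -0.003 0 1;0 0 -0.006 0 1;0 0 -0.02 0 1;0 0 -0.04 0 1;0 0 -0.04 0 1;0 0 -0.04 0 1;0 0 -0.04 0 1;-0.03 0.03 0 0 1;-0.03 0.03 0 0 1;-0.03 0.03 0 0 1;-0.03 0.03 0 0 1;-0.03 0.03 0 0 1;-0.03 0.03 0 0 1;-0.03 0.03 0 0 1;-0.03 0.03 0 0 1;0 0 0 0 1;0 0 0 0 1",
)

```text
time: 10.38
tool_pos: [0.6004, -0.0943, 0.4084]
orientation: [0.864, 0.503, 0.003, -0.019]
wrist_force: [-0.6, 0.5, -0.4]
opening: -0.0001
```

```bash
python3 tip.py; python3 - <<'E'
from h import *
for n in("top","scene"):
    c=read_camera(n); W=pts(c); cv2.imwrite(f"pics/{n}9.png",c["pixels"][...,::-1])
    w=W[(abs(W[...,0]-.506)<.03)&(abs(W[...,1]-.245)<.03)&(W[...,2]>.05)&(W[...,2]<.07)]
    if len(w): print(n,len(w),w.mean(0).round(4),"max z",w[:,2].max())
E
```

```text
t 10.375 tip [ 0.598  -0.088   0.2351] z axis [-0.0142  0.0362 -0.9992] q [-0.163  0.297  0.181  1.475  0.033  1.925] F [-0.62  0.45 -0.42]
tool delta to (.506,.245,.075) [ 0.2401 -0.2394  0.1734]
top 28 [0.5068 0.2432 0.0569] max z 0.06090834339974194
scene 23 [0.5044 0.247  0.0572] max z 0.06434819332289099
```

View pics/scene9.png

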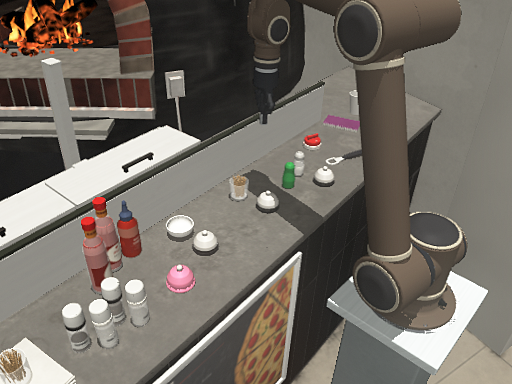

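>>> jog_arm(
  targets="-0.04 -0.006 0 0 1;-0.04 -0.006 0 0 1;-0.04 -0.006 0 0 1;-0.04 -0.006 0 0 1;-0.04 -0.006 0 0 1;-0.04 -0.006 0 0 1;-0.04 -0.006 0 0 1;-0.04 -0.006 0 0 1;0 0 0 0 1;0 0 0 0 1;0 0 0 0 1",
)

```text
time: 11.85
tool_pos: [0.4015, -0.3479, 0.4023]
orientation: [0.864, 0.504, 0.003, -0.019]
wrist_force: [0.8, 0.4, -1.0]
opening: 0.0001
```

```bash
python3 tip.py; python3 -c "
from cell import sign_off; print(sign_off())"
```

```text
t 11.85 tip [ 0.3992 -0.3417  0.229 ] z axis [-0.0134  0.0357 -0.9993] q [-0.718  0.155 -0.011  1.438  0.018  1.367] F [ 0.84  0.35 -0.97]
tool delta to (.506,.245,.075) [ 0.5593 -0.1908  0.1734]
the job is handed in; nothing more can be done
None
```

I rang the bell in front of the white dip bowl and handed the job in; the robot's clock read about 12 s. I pressed its button with the closed fingertips until it bottomed out, released it slowly and drew the hand back.

- **Press:** the force rose to about 5 N near full travel. It then jumped to about 9 N while the tip stopped following, so the button was fully down.
- **Afterwards:** the top view put the button within 0.1 mm of where it was before, back up at about 61 mm. The scene view agreed to about 1 mm, except for a single highest reading of 64 mm, which I took as depth noise.
- **Other items:** in the last picture nothing else had visibly moved. I took that picture before the final high retreat and did not repeat it, and I judged the other bells and items by eye only.
- **Hand position:** it finished about 0.6 m from the bell, with the fingertips 0.23 m above the counter.
- **Fault on the way:** joint 6 ran into its range limit during the first move. That left the tool tilted about 2° and short of its target. I turned it back off the limit and corrected the position, but the small tilt stayed through the press.

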